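# Fetch the black pawn from the chess box

### The arm

A 6-joint arm with a two-finger parallel gripper is mounted at the origin on the work surface. World frame = base frame: x ahead of the robot, y to its left, z up, the work surface at z = 0. Lengths are in mm, angles in rad, forces in N, time in s.
With the tool pointing down it reaches from about 325 to 775 mm from the base axis. Payload 5.5 kg.
Tool frame: the origin (TCP) lies between the finger pads; the fingertips stand 14 mm ahead of it and the grasp point (between the pads) lies 5 mm behind it; z points along the fingers, y is the line along which they close (so a half turn about z gives the same grasp; the last joint's range is limited). The gripper opens to 88 mm and grips with 3 to 60 N. Pads are 20 mm wide; open, the fingers measure 115 mm over their backs; the gripper's body (75 mm by 178 mm) begins 61 mm behind the grasp point.
Start: joints at [1.099, 0.091, 1.231, -0, 1.82, -0.057], TCP at [241.81, 549.131, 236.631] pointing down, gripper open.
Joint ranges: [-2.87, 2.87], [-0.86, 2.18], [0.17, 2.46], [-1.51, 4.65], [0.06, 2.69], [-2.65, 2.65]. Speed limits (rad/s): [2.57, 2.57, 3.01, 3.14, 3.14, 3.14].

### API

Orientations are given as a 3x3 rotation matrix whose columns are the frame's x, y, z axes.
In Python, from cell import ctrl gives the robot as it stands.
- The arm moves only by the tool arm_command, never from a script. Its argument "plan" is one flat list of numbers, 5 for each row, row after row: the opening, from 0 (shut) to 1 (fully open), then the shift along the world's x, y, z in mm, then the turn about the world's z in degrees. A call has 1 to 10 rows; each row shifts and turns the commanded pose from where the row before left it; what a row does not reach is not made up. A row lasts 1/8 s, in which the tool goes at most 62.5 mm and 10.7 degrees, less where a joint would pass 70% of its speed; a pose out of reach is approached as far as the arm can. A call is refused whole if a number of a shift passes 62.5 or a number of a turn 10.7, either way. A call with a gripper value outside its range is refused whole. The fingers move at their own pace and stop on an object; the grip force is fixed at half the most. Time passes only in rows, so rows that do not move let the fingers close. It gives the time, the measured TCP pose, the force, the opening and the grip force at its end, in the units of the state.
- ctrl.observe(): the state, without advancing time (a new reading comes with each control period).
- ctrl.capture(name): name is "scene" or "side" or "wrist"; returns a dict with "color" (480x640x3 uint8, blue, green, red), "fov_y" (degrees; the focal length in pixels is half the picture's height over the tangent of half this angle, whatever the lens; pixels are square), "cx", "cy" (the principal point, pixels), "camera_from_world" (4x4, takes a point from world to camera coordinates). Camera axes: x right, y down, z forward; pixel columns grow to the right and rows downward; lengths in mm; the calibration is good to about 2 mm. A picture is of the moment at which its call begins. There is no depth.
- ctrl.close_job(): hands the job in; it is judged then, once.
The state is a dict: "time": time; "joints": joint angles; "joint_velocities": joint speeds; "joint_torque": joint torques, N m; "tcp_pos": TCP position; "ee_rot": TCP orientation; "ft_force": force on the tool from outside, world axes, zero at the start; "ft_torque": the same for the moment, N m; "finger_gap": opening from 0.0 (shut) to 1.0 (fully open); "finger_force": force on a finger pad.
Only numpy, scipy, OpenCV 4.12 (cv2) and the standard library are available. Lean on these libraries where they do the work, as an engineer would, in place of code of your own. Each camera call takes 0.05 s, during which the arm holds its last target. There are 200 camera calls.

### The job

The shelf display is missing its black pawn, which is shut in the wooden chess box with other pieces. Pry the lid up with the red-handled palette knife (its blade goes into the notch under the lid), swing it up to vertical or beyond, lay the knife down on the table, then take out the black pawn and stand it upright on the cork coaster on the grey book. Do not touch the box with the gripper until the knife has raised the lid, and do not knock over or push away the other pieces, the little tree or the mug.

Things in the scene. Friction and masses are not known exactly. Their poses are not given: they have to be found in the camera images.
- chest: Wooden chess box, fixed, 170 (x) x 235 (y) x 62 mm high, walls 7 mm, floor 6 mm; origin at the centre of its underside, x from the notched front (robot's side) to the hinged back. Six pieces, up to 53 mm tall, stand in it in 2 rows (x = -33, +33 mm) of 3 (y = -66, 0, +66 mm), up to 5 mm off, in any order.
- chest_lid (a joint): Opening angle of the dark lid of the chess box (rad): 0 shut, 1.9 fully back at its stop. A 170 x 235 x 7 mm board of 0.12 kg lying on the walls, no handle or overhang; a brass strip on top marks the edge over the notch. Hinged along the far (+x) top edge; the hinge is stiff (0.12 N m): the lid stays near where it is left.
- lid_lip (a point): Middle of the free front edge of the lid, on its underside; moves with the lid.
- lid_hinge (a point): Middle of the hinge line: on the box's outer back face, 62 mm above the table, at the lid's underside. Fixed to the box; the hinge line runs along the box's y.
- notch (a point): Middle of the notch in the front wall of the box, on the wall's outer face, 54 mm above the table. The notch is 46 mm wide and 16 mm high (46 to 62 mm above the table), open through the 7 mm wall, with the lid's underside as its roof. The nearest pieces begin about 32 mm behind the wall's outer face. Axes as the box's.
- knife: Palette knife lying loose on the table, 0.07 kg. Red handle 90 long x 16 wide x 18 mm high; origin on its underside, under the point to grip (10 mm ahead of the handle's middle); x along the blade, z up. Steel blade 72 x 20 x 3 mm, mid-plane 10 mm above the handle's underside, tip 107 mm ahead of the origin.
- knife_tip (a point): Tip of the knife's blade: 107 mm ahead of the origin, at the middle of its thickness.
- black_pawn: The target: black pawn, 48 mm tall with a ball head and a collar; foot 28 mm in diameter and 6 mm high, collar 21 mm in diameter from 26 to 32 mm up, head 21 mm in diameter at 37 to 42 mm up, 0.035 kg. The only black piece with a round head in the box. Origin at the centre of its underside, z up its axis.
- cream_pawn_a: Cream pawn, same shape as the black one; one of the six pieces standing in the box; origin at the centre of its underside, z up its axis
- cream_pawn_b: Second cream pawn, same shape; one of the six pieces standing in the box; origin at the centre of its underside, z up its axis
- black_rook: Black rook, flat notched top, 52 mm tall, foot 30 mm and top 26 mm in diameter; one of the six pieces standing in the box; origin at the centre of its underside, z up its axis
- cream_rook: Cream rook, same shape as the black rook; one of the six pieces standing in the box; origin at the centre of its underside, z up its axis
- cream_bishop: Cream bishop, pointed top, 53 mm tall, foot 30 mm in diameter; one of the six pieces standing in the box; origin at the centre of its underside, z up its axis
- book: Grey book lying flat, fixed, 150 (x) x 220 (y) x 28 mm; origin at the centre of its underside. It carries the cork coaster in its middle, a black rook near its -y end and a potted little tree near its +y end, both somewhat towards +x.
- coaster (a point): Centre of the top face of the round cork coaster fixed on the book: 64 mm in diameter, 4 mm thick, its top 32 mm above the table.
- display_rook: Black rook standing on the book, 52 mm tall, foot 30 mm in diameter; origin at the centre of its underside. Leave alone.
- topiary: Little round tree in a terracotta pot on the book, loose: pot 60 mm across and 52 mm tall, leaf ball 74 mm across centred 97 mm up, 134 mm tall in all; origin at the centre of its underside. Leave alone.
- mug: Blue mug on the table, 76 mm across, 85 mm tall, handle to its +y; origin at the centre of its underside. Leave alone.

How it is judged (in metres and radians):
On the way, in this order (a step that is already met when the one before it is completed fails the run):
1. the knife, pressing on the box or lid, has raised the lid past 0.25 rad (14 degrees) (value of joint chest_lid above 0.25 rad and contact force between knife and chest above 0.2 N), for 0.1 s.
2. the lid is swung back to at least 1.5 rad (86 degrees) and the knife lies flat on the table, let go (value of joint chest_lid above 1.5 rad and height (world z) of knife below 0.02 m and angle between knife's own z axis and vertical below 0.2 rad and linear speed of knife below 0.03 m/s and contact force between the fingers and knife below 0.1 N), for 0.2 s.
3. the black pawn is lifted out of the box, its foot over 80 mm above the table (height (world z) of black_pawn above 0.08 m), for 0.1 s.
At the end, for the whole second after the job is handed in: The black pawn stands upright (within 7 degrees) at rest on the cork coaster, its foot wholly on it (centre within 18 mm of the coaster's centre); the lid is still open 1.5 rad (86 degrees) or more, and the knife lies flat on the table, at rest (horizontal distance between black_pawn and coaster below 0.018 m and z of black_pawn in the frame of coaster between -0.004 and 0.006 m and angle between black_pawn's own z axis and vertical below 0.12 rad and linear speed of each of black_pawn, knife below 0.02 m/s and value of joint chest_lid above 1.5 rad and height (world z) of knife below 0.02 m and angle between knife's own z axis and vertical below 0.2 rad); the robot touches nothing.
It fails at once if the gripper or arm touches the box or lid (over 2 N) while the lid is open less than 0.25 rad (value of joint chest_lid below 0.25 rad and contact force between any of the fingers, the arm and chest above 2 N).
It fails at once if another piece in the box is tipped by more than 20 degrees or moved by more than 25 mm (angle between any of cream_pawn_a, cream_pawn_b, black_rook, cream_rook, cream_bishop's own z axis and vertical above 0.35 rad or distance of any of cream_pawn_a, cream_pawn_b, black_rook, cream_rook, cream_bishop from where it was at the start of the episode above 0.025 m).
It fails at once if the rook or the little tree on the book, or the mug, is tipped by more than 20 degrees or moved by more than 20 mm (angle between any of display_rook, topiary, mug's own z axis and vertical above 0.35 rad or distance of any of display_rook, topiary, mug from where it was at the start of the episode above 0.02 m).
It also fails if it takes over 72 s, if anything falls off the work surface, if the arm or the gripper's body presses on something with over 40 N, if the wrist force passes 120 N, or if a joint passes its speed limit or range.

## Working session

There is one attempt and no reset: what is moved stays moved. The work goes in short steps, Python scripts to look and compute and a tool call to move; the robot and the scene stay as the last step left them, time stands still between calls to the robot, and variables do not carry over. Pictures are saved under pics/ and viewed, at most 10 in all, crops included, and the job is handed in when it is done.

Besides the shell and the picture viewer there is one more tool, called after "Emit:" in YAML: its name, and indented under it one key for each argument. arm_command: Moves the arm, as the interface text tells. Its arguments: {"type":"object","properties":{"plan":{"type":"array","items":{"type":"number"}}},"required":["plan"]}

```bash
mkdir -p pics
cat > h.py <<'E'
import numpy as np, cv2
from cell import ctrl
def cap(n,f=None):
    c=ctrl.capture(n)
    if f: cv2.imwrite('pics/'+f,c['color'])
    return c
def K(c):
    f=240/np.tan(np.radians(c['fov_y'])/2); return f
def px(c,P):
    P=np.atleast_2d(np.array(P,float)); T=np.array(c['camera_from_world'])
    q=P@T[:3,:3].T+T[:3,3]; f=K(c)
    return np.c_[c['cx']+f*q[:,0]/q[:,2], c['cy']+f*q[:,1]/q[:,2]]
def at(c,u,v,z):
    T=np.array(c['camera_from_world']);f=K(c)
    d=T[:3,:3].T@np.array([(u-c['cx'])/f,(v-c['cy'])/f,1]); o=-T[:3,:3].T@T[:3,3]
    return o+d*(z-o[2])/d[2]
E
python3 - <<'E'
from h import *
import pickle
d={}
for n in ('scene','side','wrist'):
    c=cap(n,n+'0.png'); d[n]={k:c[k] for k in ('fov_y','cx','cy','camera_from_world')}
    T=np.array(c['camera_from_world']); print(n,c['fov_y'],c['cx'],c['cy'],(-T[:3,:3].T@T[:3,3]).round(),T[2,:3].round(2))
pickle.dump(d,open('c0.pkl','wb'))
s=ctrl.observe();print(s['tcp_pos'],s['ee_rot'],s['time'])
E
```

```text
scene 56.990762916363025 316.71105445067724 242.94662064345061 [1088.   83.  660.] [-0.7   0.02 -0.71]
side 42.734741416199014 320.60127575820815 240.39745115478948 [-248. -650.  920.] [ 0.57  0.55 -0.61]
wrist 58.684263645412635 323.17239278610094 240.47622927641075 [174. 579. 382.] [ 0.24 -0.11 -0.96]
[241.72247335 548.92424743 235.77294134] [[-9.15187947e-01  4.03026748e-01 -6.79446182e-04]
 [ 4.03027315e-01  9.15186929e-01 -1.36705590e-03]
 [ 7.08601694e-05 -1.52494846e-03 -9.99998835e-01]] 0.15
```

View pics/scene0.png

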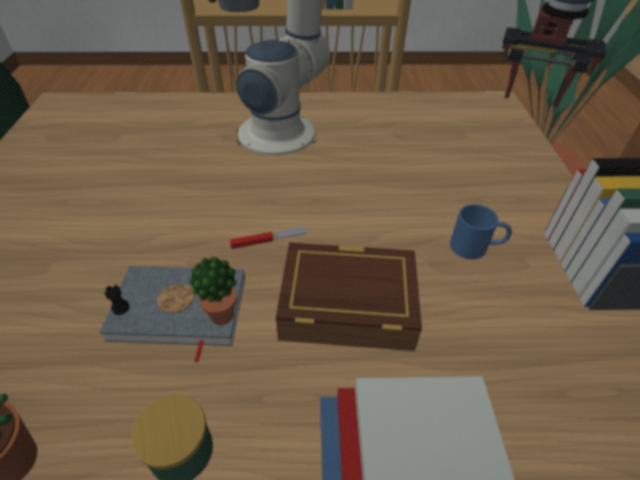

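View pics/side0.png

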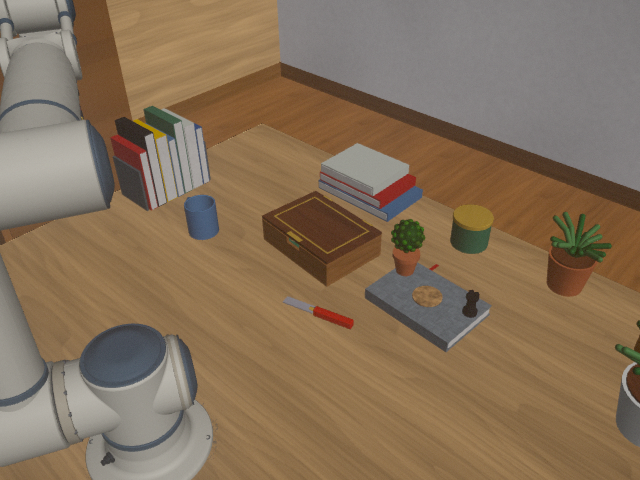

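Run:
```python
import cv2
for n,(x,y,w,h) in {'scene':(225,215,200,140),'side':(260,185,235,165)}.items():
    s=800/w; im=cv2.resize(cv2.imread(f'pics/{n}0.png')[y:y+h,x:x+w],None,fx=s,fy=s,interpolation=cv2.INTER_CUBIC)
    cv2.imwrite(f'pics/{n}0c.png',im); print(s,im.shape)
```

```text
4.0 (560, 800, 3)
3.404255319148936 (562, 800, 3)
```

View pics/scene0c.png

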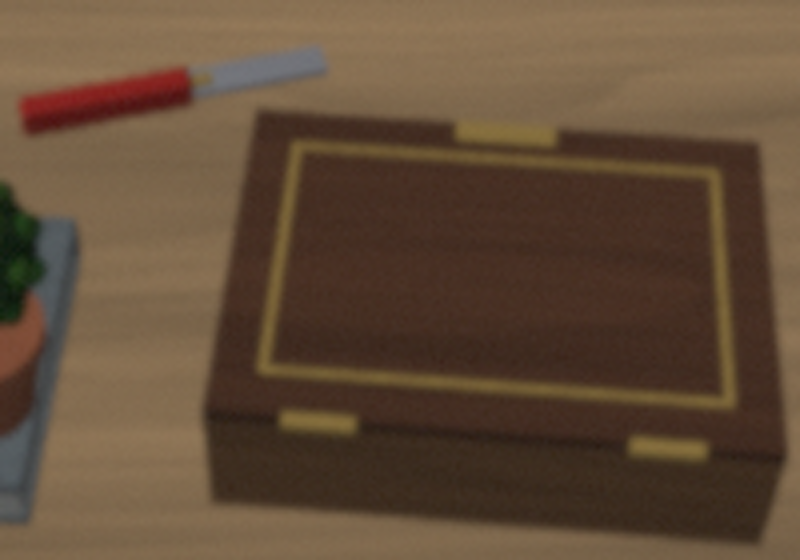

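View pics/side0c.png

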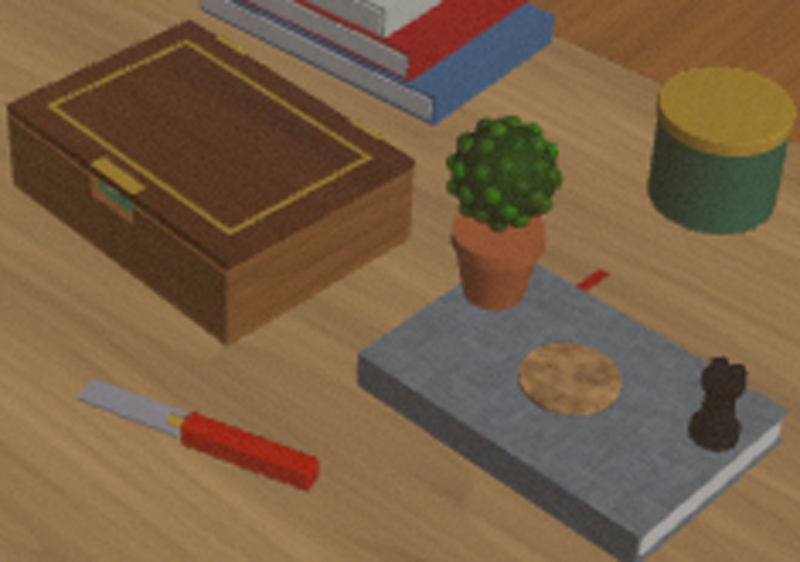

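```bash
cat > fit.py <<'E'
from h import *
import pickle
from scipy.optimize import least_squares
C=pickle.load(open('c0.pkl','rb'))
sc=lambda u,v:(u/4+225,v/4+215); sd=lambda u,v:(u/3.4043+260,v/3.4043+185)
box=[('scene',(-85,-117.5,69),sc(258,110)),('scene',(-85,117.5,69),sc(760,145)),('scene',(85,-117.5,69),sc(205,410)),('scene',(85,117.5,69),sc(783,455)),
('scene',(85,-117.5,0),sc(213,500)),('scene',(85,117.5,0),sc(757,542)),
('side',(-85,117.5,69),sd(8,105)),('side',(85,117.5,69),sd(190,20)),('side',(85,-117.5,69),sd(413,160)),('side',(-85,-117.5,69),sd(228,270)),('side',(-85,-117.5,0),sd(230,343)),('side',(-85,117.5,0),sd(13,185))]
kn=[('scene',(107,0,10),sc(325,60)),('scene',(35,0,18),sc(188,77)),('scene',(-55,0,18),sc(22,106)),
('side',(107,0,10),sd(85,390)),('side',(35,0,18),sd(186,423)),('side',(-55,0,18),sd(314,468))]
co=[('scene',(0,0,32),(175,298)),('side',(0,0,32),sd(570,379))]
def W(p,P):
    c,s=np.cos(p[2]),np.sin(p[2]); return [p[0]+c*P[0]-s*P[1],p[1]+s*P[0]+c*P[1],P[2]]
def fit(o,p0,n=3):
    f=lambda p:np.concatenate([px(C[c],W(np.r_[p,0][:3],P))[0]-uv for c,P,uv in o])
    r=least_squares(f,p0[:n],x_scale=[100,100,1][:n]); print(r.x.round(3),r.fun.reshape(-1,2).round(1).tolist()); return r.x
b=fit(box,[550,50,0]);k=fit(kn,[400,-50,1.5]);c=fit(co,[550,-200],2)
print('notch',W(b,(-85,0,54)),'hinge',W(b,(85,0,62)),'tip',W(k,(107,0,10)))
for u,v,z in [(462,255,0),(470,215,85)]: print('mug',at(C['scene'],u,v,z))
E
python3 fit.py
```

```text
[ 5.96765e+02  1.55238e+02 -1.08000e-01] [[-0.5, 0.0], [-0.3, -0.4], [-1.0, -0.7], [1.3, -0.8], [-0.6, 0.2], [0.7, 0.6], [-0.2, 0.3], [0.3, -0.6], [0.7, -0.4], [-0.3, -1.3], [-0.7, 1.0], [0.3, -0.4]]
[428.188 -24.541   1.821] [[-0.4, -0.7], [0.5, -1.5], [-1.1, -0.8], [0.5, -0.4], [-0.2, -1.9], [0.4, -0.8]]
[ 597.252 -154.041] [[0.1, -0.8], [0.7, -0.8]]
notch [np.float64(512.256727167096), np.float64(164.3715475499831), 54] hinge [np.float64(681.27238435754), np.float64(146.1038814570666), 62] tip [np.float64(401.7196670828549), np.float64(79.13346159445513), 10]
mug [472.26925296 399.68044337   0.        ]
mug [444.43678178 402.01874103  85.        ]
```

Emit:
arm_command:
  plan: [0.5,18.6,-57.4,-14,-5.2,0.5,18.6,-57.4,-14,-5.2,0.5,18.6,-57.4,-14,-5.2,0.5,18.6,-57.4,-14,-5.2,0.5,18.6,-57.4,-14,-5.2,0.5,18.6,-57.4,-14,-5.2,0.5,18.6,-57.4,-14,-5.2,0.5,18.6,-57.4,-14,-5.2,0.5,18.6,-57.4,-14,-5.2,0.5,18.6,-57.4,-14,-5.2]

```text
time: 1.4
tcp_pos: [428.0, -26.9, 96.3]
ee_rot: [[-0.243, 0.97, 0.001], [0.97, 0.243, 0.0], [-0.0, 0.001, -1.0]]
ft_force: [-0.3, 0.0, 0.3]
finger_gap: 0.501
finger_force: 0.0
```

Run:
```python
from h import *
s=ctrl.observe();R=s['ee_rot'];print(s['time'],s['tcp_pos'],np.degrees(np.arctan2(R[1][1],R[0][1])),s['joints'],s['ft_force'])
c=cap('wrist','w1.png')
k=[428.188,-24.541,1.821]
for P in [(107,0,10),(35,8,18),(35,-8,18),(-55,8,18),(-55,-8,18)]:
    a=k[2];print(P,px(c,[k[0]+np.cos(a)*P[0]-np.sin(a)*P[1],k[1]+np.sin(a)*P[0]+np.cos(a)*P[1],P[2]]).round(1))
```

```text
1.4 [428.00472186 -26.88065771  96.25956939] 14.050155215668612 [-1.42265036e-01 -3.70551109e-01  1.89853439e+00  2.26314359e-04
  1.61275700e+00 -3.87476866e-01] [-0.3477637   0.03184467  0.31795365]
(107, 0, 10) [[325.3  49.8]]
(35, 8, 18) [[310.7 194.3]]
(35, -8, 18) [[340.8 194.1]]
(-55, 8, 18) [[312.5 346.4]]
(-55, -8, 18) [[339.8 346.3]]
```

View pics/w1.png

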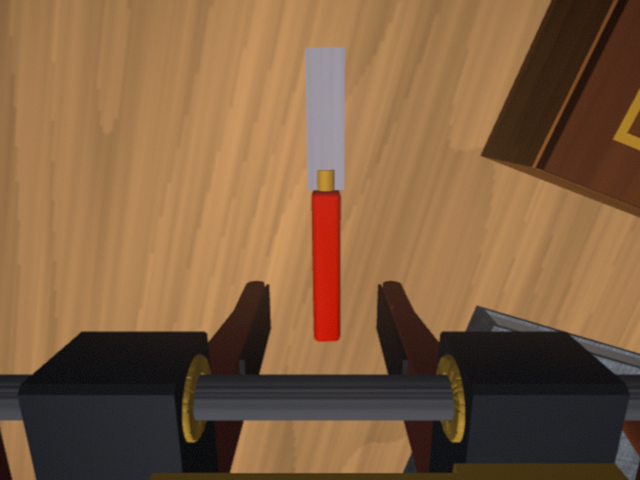

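Emit:
arm_command:
  plan: [0.5,0,2,-30,0,0.5,0,0,-30,0,0.5,0,0,-20,0,0.5,0,0,0,0,0,0,0,0,0,0,0,0,0,0,0,0,0,0,0,0,0,0,0,0,0,0,0,20,0,0,0,0,30,0]

```text
time: 2.7
tcp_pos: [426.9, -22.8, 66.1]
ee_rot: [[-0.246, 0.969, -0.003], [0.969, 0.246, 0.0], [0.001, -0.003, -1.0]]
ft_force: [1.0, -0.1, -1.7]
finger_gap: 0.182
finger_force: 30.0
```

Emit:
arm_command:
  plan: [0,-4.2,18.3,0,-10.1,0,-4.2,18.3,0,-10.1,0,-4.2,18.3,0,-10.1,0,-4.2,18.3,0,-10.1,0,-4.2,18.3,0,-10.1,0,-4.2,18.3,0,-10.1,0,-4.2,18.3,0,-10.1,0,-4.2,18.3,-2,-10.1,0,-4.2,18.3,-2,-10.1,0,-4.2,18.3,-2,-10.1]

```text
time: 3.95
tcp_pos: [385.6, 160.7, 60.5]
ee_rot: [[0.999, 0.051, -0.0], [0.051, -0.999, -0.0], [-0.0, 0.0, -1.0]]
ft_force: [0.8, 0.3, 0.2]
finger_gap: 0.178
finger_force: 30.0
```

Emit:
arm_command:
  plan: [0,-4,18.4,0,-9.5,0,0,0,0,0,0,0,0,0,0]

```text
time: 4.32
tcp_pos: [381.9, 178.1, 60.6]
ee_rot: [[0.994, -0.106, -0.0], [-0.106, -0.994, -0.001], [0.0, 0.001, -1.0]]
ft_force: [0.5, -0.7, -0.2]
finger_gap: 0.183
finger_force: 30.0
```

Run:
```python
from h import *
s=ctrl.observe();R=s['ee_rot'];print(s['time'],s['tcp_pos'],np.degrees(np.arctan2(R[1][1],R[0][1])),s['joints'],s['ft_force'])
c=cap('wrist');d=cap('side')
cv2.imwrite('pics/m2.png',np.hstack([cv2.resize(c['color'],(400,300)),cv2.resize(d['color'][170:300,230:400],(392,300),interpolation=cv2.INTER_CUBIC)]))
for z in (46,62):
  for t in (-23,23):
    a=-.108;print(z,t,px(c,[512.26-np.sin(a)*t,164.37+np.cos(a)*t,z]).round(),px(d,[512.26-np.sin(a)*t,164.37+np.cos(a)*t,z]).round(1))
p=s['tcp_pos'];x=-R[:,0] if hasattr(R,'shape') else -np.array(R)[:,0]
for sg in (1,-1): 
  tip=p+sg*107*x;tip[2]=p[2]-6; print(tip,px(d,tip),px(c,tip))
```

```text
4.325 [381.87670776 178.05835199  60.56397926] -96.06262978911263 [ 3.55899773e-01 -3.74768669e-01  1.96553066e+00 -4.73502394e-04
  1.55105094e+00  2.03251835e+00] [ 0.51618511 -0.70579963 -0.15726624]
46 -23 [[395. -65.]] [[299.5 250.9]]
46 23 [[255. -66.]] [[287.  241.7]]
62 -23 [[404. -88.]] [[299.2 245.4]]
62 23 [[246. -89.]] [[286.7 236.3]]
[275.47515424 189.35921064  54.56397926] [[204.64733427 289.90057889]] [[324.25444431 528.07897659]]
[488.27826128 166.75749334  54.56397926] [[284.8031144  247.72280676]] [[325.36392488   9.583306  ]]
```

View pics/m2.png

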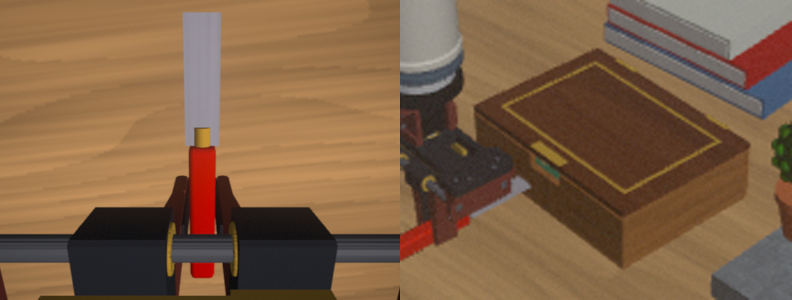

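Run:
```python
from h import *
from scipy.optimize import least_squares
c=cap('wrist');s=ctrl.observe();p=np.array(s['tcp_pos']);R=np.array(s['ee_rot'])
im=c['color'].astype(int)
x=R[:,0];y=-R[:,1]
red=(im[...,2]>110)&(im[...,1]<60)
ys,xs=np.where(red[:,300:350]);print('red rows',ys.min(),ys.max(),'widths',[(r,red[r].sum()) for r in (245,300,400,435)])
for r in (14,17,20,23,26,60,120,180): 
    sat=im[r].max(1)-im[r].min(1); g=np.where(sat[250:400]<25)[0]+250; print(r,g.min() if len(g) else None,g.max() if len(g) else None,len(g))
f0,b0=ys.min(),ys.max()
def pred(q):
    dx,dz,pi=q
    o=[]
    for X,Z in ((107,10),(35,18),(-55,18)):
        Z-=16
        P=p+x*(dx+X*np.cos(pi)+Z*np.sin(pi))+np.array([0,0,dz+Z*np.cos(pi)-X*np.sin(pi)])
        o.append(px(c,P)[0,1])
    return np.array(o)
print(pred([0,0,0]),pred([0,0,.05]),pred([-3,0,0]))
for m in ([19,f0,b0],):
    for dz in (-1,0,1): r=least_squares(lambda q:pred([q[0],dz,q[1]])-m,[0,0],x_scale=[1,.01]);print(dz,r.x,r.fun)
```

```text
red rows 234 444 widths [(245, np.int64(41)), (300, np.int64(40)), (400, np.int64(0)), (435, np.int64(35))]
14 None None 0
17 None None 0
20 293 353 61
23 293 353 61
26 293 353 61
60 294 352 59
120 295 351 57
180 296 350 55
[  9.52256231 231.90347648 446.21490464] [ 14.97279614 230.51239703 450.89384898] [ 19.77490783 240.16168105 452.3328204 ]
-1 [-1.49752344  0.00358086] [-3.25272264  1.19247522  3.80880286]
0 [-1.38666261  0.00231167] [-4.49137223  1.65959488  5.27096858]
1 [-1.27763526e+00  1.06044593e-03] [-5.74162035  2.13788151  6.75408022]
```

Emit:
arm_command:
  plan: [0,11.5,-1.3,0,0,0,11.5,-1.2,0,0,0,11.5,-1.3,0,0,0,11.5,-1.2,0,0,0,0,0,0,0]

```text
time: 5.1
tcp_pos: [428.5, 173.3, 60.4]
ee_rot: [[0.994, -0.11, -0.001], [-0.11, -0.994, -0.0], [-0.001, 0.0, -1.0]]
ft_force: [0.3, 0.1, -0.7]
finger_gap: 0.178
finger_force: 30.0
```

Run:
```python
from h import *
c=cap('wrist');d=cap('side');s=ctrl.observe();print(s['tcp_pos'],s['ft_force'],s['ft_torque'])
cv2.imwrite('pics/m3.png',np.hstack([cv2.resize(c['color'],(400,300)),cv2.resize(d['color'][170:300,230:400],(392,300),interpolation=cv2.INTER_CUBIC)]))
```

```text
[427.71967403 173.47460466  60.4061314 ] [-0.57675045 -0.52245057 -0.63837264] [0.03140856 0.1350932  0.03305078]
```

View pics/m3.png

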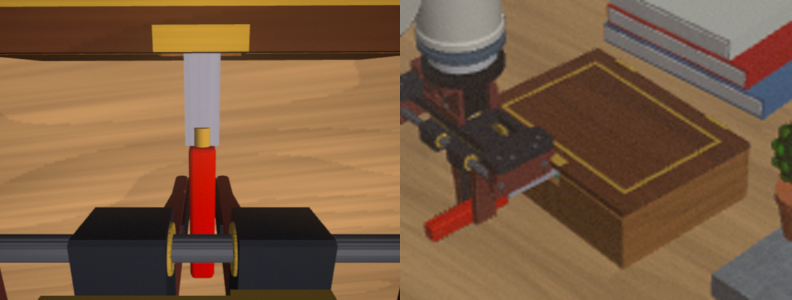

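Emit:
arm_command:
  plan: [0,0,0,6,0,0,0.2,0,7.4,0,0,0.5,0,7.4,0,0,1,-0.1,7.4,0,0,1.2,-0.1,7.3,0,0,1.7,-0.2,7.2,0,0,2,-0.2,7.2,0,0,2.4,-0.3,7,0,0,2.7,-0.3,7,0,0,0,0,0,0]

```text
time: 6.45
tcp_pos: [440.3, 172.4, 125.5]
ee_rot: [[0.994, -0.109, 0.002], [-0.109, -0.994, 0.0], [0.002, -0.001, -1.0]]
ft_force: [-0.1, -0.6, -1.5]
finger_gap: 0.182
finger_force: 30.0
```

Run:
```python
from h import *
c=cap('wrist');d=cap('side');s=ctrl.observe();print(s['tcp_pos'],s['ft_force'],s['ft_torque'])
cv2.imwrite('pics/m4.png',np.hstack([cv2.resize(c['color'],(400,300)),cv2.resize(d['color'][150:300,210:410],(400,300),interpolation=cv2.INTER_CUBIC)]))
```

```text
[439.92876443 172.32878981 124.77838146] [ 0.59996914  0.39563545 -0.64808115] [ 0.00895368  0.17191803 -0.01795365]
```

View pics/m4.png

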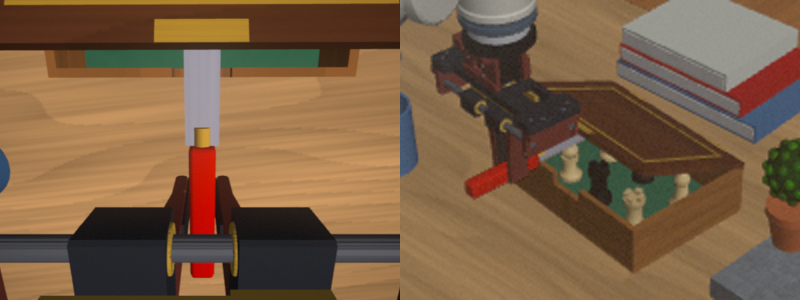

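Emit:
arm_command:
  plan: [0,9.7,-1,17.4,0,0,12,-1.3,15.7,0,0,13.8,-1.5,13.8,0,0,15.5,-1.7,11.8,0,0,16.8,-1.8,9.5,0,0,17.8,-1.9,7.1,0,0,18.4,-2,4.5,0,0,18.8,-2,2,0,0,18.7,-2,-0.5,0,0,18.4,-2,-3.1,0]

```text
time: 7.8
tcp_pos: [600.2, 155.1, 202.9]
ee_rot: [[0.994, -0.109, 0.001], [-0.109, -0.994, 0.0], [0.001, -0.0, -1.0]]
ft_force: [-1.3, 0.1, 0.6]
finger_gap: 0.178
finger_force: 30.0
```

Run:
```python
from h import *
d=cap('side','side5.png');c=cap('scene','scene5.png');cap('wrist','w5.png');s=ctrl.observe();print(s['tcp_pos'],s['ft_force'],s['ft_torque'],s['joints'])
cv2.imwrite('pics/m5.png',np.hstack([cv2.resize(c['color'][150:350,240:440],(400,400),interpolation=cv2.INTER_CUBIC),cv2.resize(d['color'][120:300,230:410],(400,400),interpolation=cv2.INTER_CUBIC)]))
```

```text
[599.57127362 154.92593466 201.79002286] [ 0.41933229  0.23526703 -0.72454728] [-0.01958595  0.16076381  0.00145316] [ 1.97983114e-01  1.40128721e-01  1.23949519e+00 -9.57634576e-05
  1.76330173e+00  1.87862774e+00]
```

Emit:
arm_command:
  plan: [0,-55,6,0,0,0,-55,6,0,0,0,-55,6,0,0,0,-55,6,0,0,0,0,0,-50,0,0,0,0,-50,0,0,0,0,-50,0,0,0,0,-25,0,0,0,0,-10.6,0,0,0,0,0,0]

```text
time: 9.2
tcp_pos: [379.5, 179.3, 17.9]
ee_rot: [[0.994, -0.109, 0.001], [-0.109, -0.994, 0.0], [0.001, -0.0, -1.0]]
ft_force: [0.2, 0.1, -0.1]
finger_gap: 0.18
finger_force: 30.0
```

Emit:
arm_command:
  plan: [0,0,0,0,0,0.4,0,0,0,0,0.4,0,0,0,0,0.4,0,0,0,0,0.4,0,0,0,0,0.4,0,0,50,0,0.4,0,0,50,0,0.4,0,0,50,0,0.4,0,0,0,0]

```text
time: 10.32
tcp_pos: [381.2, 179.8, 171.9]
ee_rot: [[0.994, -0.109, 0.008], [-0.109, -0.994, 0.003], [0.008, -0.004, -1.0]]
ft_force: [-0.8, -0.3, -0.4]
finger_gap: 0.403
finger_force: 0.0
```

Run:
```python
from h import *
import pickle
d=cap('side','side6.png');c=cap('scene','scene6.png');w=cap('wrist','w6.png');s=ctrl.observe();print(s['time'],s['tcp_pos'],s['ft_force'],s['joints'])
pickle.dump({n:{k:q[k] for k in ('fov_y','cx','cy','camera_from_world')} for n,q in (('side',d),('scene',c),('wrist',w))},open('c6.pkl','wb'))
# left: scene crop, right: side crop
a=cv2.resize(c['color'][170:330,270:430],(400,400),interpolation=cv2.INTER_CUBIC)
b=cv2.resize(d['color'][150:290,255:395],(400,400),interpolation=cv2.INTER_CUBIC)
e=cv2.resize(w['color'],(266,200)); f=cv2.resize(d['color'][150:350],(534,167+33))
m=np.vstack([np.hstack([a,b]),np.hstack([e,f])]);cv2.imwrite('pics/m6.png',cv2.convertScaleAbs(m,alpha=1.4,beta=10));print(m.shape)
```

```text
10.475 [379.03473124 178.97427076 165.90190892] [-0.24934501 -0.13812385 -0.78841403] [ 3.59941632e-01 -4.09918934e-01  1.80484237e+00  5.05193945e-06
  1.74834353e+00  2.04015147e+00]
(600, 800, 3)
```

View pics/m6.png

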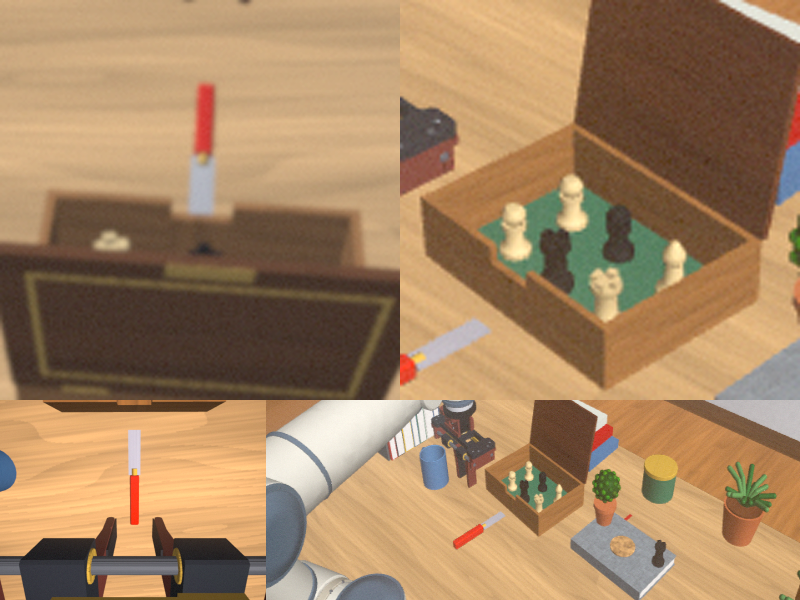

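```bash
cat > m.py <<'E'
from h import *
import pickle
from scipy.optimize import least_squares
from fit import fit,W,sc,sd,b,c as co,C
C6=pickle.load(open('c6.pkl','rb'))
print('ball'); fit([('scene',(0,0,125),(213,278)),('side',(0,0,125),sd(503,172))],[600,-80],2)
print('pot base side',at(C['side'],*sd(493,298),28),'rook',at(C['side'],*sd(714,440),28), at(C['scene'],120,309,28))
r=lambda u,v:((u-400)/2.857+255,v/2.857+150)
ph=at(C6['side'],*r(621,213),45.5)
f=lambda P:[np.cos(b[2])*(P[0]-b[0])+np.sin(b[2])*(P[1]-b[1]),-np.sin(b[2])*(P[0]-b[0])+np.cos(b[2])*(P[1]-b[1])]
print('pawn',ph,f(ph))
for n,u,v,z in (('rook',557,242,50),('cp front',514,215,45.5),('cp back',571,186,45.5)): print(n,f(at(C6['side'],*r(u,v),z)))
for th in (1.5,1.6,1.7,1.8): print(th,px(C6['scene'],W(b,(85-170*np.cos(th)+7*np.sin(th),0,62+170*np.sin(th)+7*np.cos(th)))), px(C6['side'],W(b,(85-170*np.cos(th),117.5,62+170*np.sin(th)))))
E
python3 m.py | grep -v '^\[4\|^notch\|^mug'
python3 - <<'E'
import cv2
cv2.imwrite('pics/x.png',0*cv2.imread('pics/side6.png')[:5])
im=cv2.imread('pics/scene6.png'); print(im[255:300:2,354].tolist())
E
```

```text
[ 5.96765e+02  1.55238e+02 -1.08000e-01] [[-0.5, 0.0], [-0.3, -0.4], [-1.0, -0.7], [1.3, -0.8], [-0.6, 0.2], [0.7, 0.6], [-0.2, 0.3], [0.3, -0.6], [0.7, -0.4], [-0.3, -1.3], [-0.7, 1.0], [0.3, -0.4]]
[ 597.252 -154.041] [[0.1, -0.8], [0.7, -0.8]]
ball
[633.029 -66.443] [[0.4, 0.1], [0.3, 0.6]]
pot base side [627.95378619 -70.16992209  28.        ] rook [ 611.88090378 -247.52200457   28.        ] [ 618.66085022 -246.37307726   28.        ]
pawn [636.11945825 154.71933199  45.5       ] [np.float64(39.18273145233995), np.float64(3.71357327289964)]
rook [np.float64(-30.993350599056253), np.float64(3.9892997906694894)]
cp front [np.float64(-30.106148685463896), np.float64(61.79543575207029)]
cp back [np.float64(33.20462504411397), np.float64(61.975189059331655)]
1.5 [[355.02198997 249.36948544]] [[310.99137396 134.37123995]]
1.6 [[354.67474311 258.78431886]] [[316.44703719 131.96677601]]
1.7 [[354.22776629 269.38253195]] [[321.83288159 130.23500139]]
1.8 [[353.683322   281.04534047]] [[327.08645499 129.18357244]]
[[99, 105, 118], [57, 76, 102], [39, 54, 75], [34, 48, 65], [33, 47, 64], [32, 47, 64], [31, 43, 57], [29, 35, 44], [29, 29, 39], [32, 44, 66], [36, 53, 75], [36, 63, 81], [39, 67, 80], [36, 58, 69], [30, 44, 56], [34, 59, 71], [26, 38, 50], [26, 31, 44], [24, 33, 44], [27, 32, 46], [20, 26, 39], [24, 30, 43], [28, 34, 45]]
```

Emit:
arm_command:
  plan: [0.45,51,-4.8,0,0,0.45,51,-4.8,0,0,0.45,51,-4.8,0,0,0.45,51,-4.8,0,0,0.45,50,-4.8,0,0,0.45,0,0,0,0,0.45,0,0,0,0]

```text
time: 11.35
tcp_pos: [632.4, 155.1, 165.0]
ee_rot: [[0.994, -0.109, -0.004], [-0.109, -0.994, -0.0], [-0.004, 0.001, -1.0]]
ft_force: [-0.0, 0.9, 0.8]
finger_gap: 0.449
finger_force: 0.0
```

Run:
```python
from h import *
c=cap('wrist','w7.png');s=ctrl.observe();p=s['tcp_pos'];print(s['time'],p,s['ft_force'])
print('pred head',px(c,[636,154.7,45.5]),px(c,[634,155,45.5]),'foot',px(c,[634,155,9]),'tcp pt',px(c,p))
im=c['color'].astype(int)
m=(im.max(2)<60).astype(np.uint8)
n,l,st,ce=cv2.connectedComponentsWithStats(m)
for i in range(1,n):
    if st[i,4]>150: print(st[i],ce[i].round(1))
m2=((im.min(2)>140)).astype(np.uint8);n,l,st,ce=cv2.connectedComponentsWithStats(m2)
for i in range(1,n):
    if st[i,4]>150: print('cream',st[i],ce[i].round(1))
```

```text
11.4 [632.2690589  155.30530804 166.34033129] [ 0.16216833 -0.64118264 -0.46335136]
pred head [[323.87568556 231.25193733]] [[323.74742097 234.28572047]] foot [[323.64011003 221.28273151]] tcp pt [[324.12607495 322.59940231]]
[308 207  33  46 683] [321.3 223.9]
[ 372  285   28   90 1275] [383.1 337. ]
[ 248  286   27   89 1079] [262.8 339.6]
[ 305  293   36   64 1882] [322.9 323.5]
[  36  332  180   52 7097] [132.8 359. ]
[ 418  332  193  140 8288] [496.5 374.1]
[195 447  32  25 331] [209.7 461.3]
cream [  0   0  82  11 352] [35.8  4.1]
cream [  2   0 206  26 941] [101.3  11.5]
cream [  18    0  283   34 1816] [179.2  14.6]
cream [392   0  46   8 173] [410.9   2.5]
cream [ 101   11  278   23 1913] [245.6  26.3]
cream [428  19 110  14 664] [488.4  26.3]
cream [ 599  141   41  199 4660] [623.3 266.2]
cream [  0 146  64  12 324] [ 27.5 151.5]
cream [581 148  24 171 620] [592.4 231.7]
cream [ 519  151   77  118 6727] [557.1 210.7]
cream [  0 179 128  25 807] [ 70.8 189.6]
cream [    0   192   146   167 16584] [ 72.5 268.8]
cream [ 219  209   43   45 1197] [241.4 233. ]
cream [416 208  34  45 523] [437.5 229. ]
cream [528 264  55  12 272] [559.3 269.6]
cream [516 277  65  16 364] [544.4 284.9]
cream [ 511  292   71   40 2096] [545.3 312.9]
cream [417 300  15  23 180] [425.  310.2]
cream [ 10 361  47  13 305] [ 35.5 367.5]
cream [ 206  399  235   12 2338] [324.8 404.3]
cream [614 400  26  10 234] [626.8 404.2]
cream [ 261  420  146   53 3845] [348.9 450. ]
cream [604 440  36  17 498] [622.2 448. ]
cream [240 443  59  30 595] [259.9 456.9]
```

Emit:
arm_command:
  plan: [0.45,1.5,0,-45,0,0.45,0,0,-45,0,0.45,0,0,-30,0,0.45,0,0,-11,0,0.45,0,0,0,0,0,0,0,0,0,0,0,0,0,0,0,0,0,0,0,0,0,0,0,0,0,0,0,0,0]

```text
time: 12.65
tcp_pos: [635.8, 155.2, 37.9]
ee_rot: [[0.994, -0.109, 0.003], [-0.109, -0.994, 0.0], [0.003, -0.001, -1.0]]
ft_force: [-0.7, -0.5, 6.1]
finger_gap: 0.225
finger_force: 30.0
```

Run:
```python
from h import *
c=cap('wrist','w8.png');d=cap('side','side8.png');s=ctrl.observe();p=s['tcp_pos'];print(s['time'],p,s['ft_force'],s['ft_torque'],s['finger_gap'],s['finger_force'])
print(px(c,[636,154.7,54]),px(c,p))
for th in (1.5,1.6,1.7,1.8,1.9): print(th,px(d,[[681.3-170*np.cos(th)*.994+.108*117.5,146.1+.108*170*np.cos(th)+117.5*.994,62+170*np.sin(th)]]))
a=c['color'][60:480,120:520];b=d['color'][110:320,230:430]
cv2.imwrite('pics/m8.png',np.hstack([a,cv2.resize(b,(400,420),interpolation=cv2.INTER_CUBIC)]))
```

```text
12.75 [635.7657107  155.25460547  37.86786131] [-1.62792509 -0.79886618  6.01836067] [-0.02852382  0.2641012  -0.00624516] 0.22707916501705838 30.00097825191915
[[326.2970731  341.14342141]] [[324.63188579 320.67277198]]
1.5 [[311.0255229  134.36010735]]
1.6 [[316.48261881 131.9575157 ]]
1.7 [[321.86990256 130.22755615]]
1.8 [[327.12490296 129.17787469]]
1.9 [[332.18929689 128.80652895]]
```

View pics/m8.png

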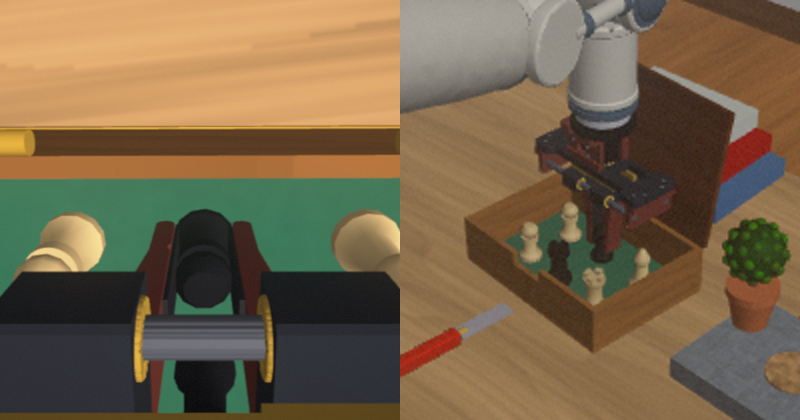

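Emit:
arm_command:
  plan: [0,0,0,10,0,0,0,0,20,0,0,0,0,30,0,0,0,0,30,0,0,0,0,30,0,0,0,0,30,0,0,0,0,25,0,0,0,0,15,0,0,0,0,0,0,0,0,0,0,0]

```text
time: 14.0
tcp_pos: [634.6, 155.1, 224.8]
ee_rot: [[0.994, -0.109, -0.002], [-0.109, -0.994, -0.0], [-0.002, 0.001, -1.0]]
ft_force: [-0.4, -0.2, -1.2]
finger_gap: 0.23
finger_force: 30.0
```

Emit:
arm_command:
  plan: [0,-4,-32,0,7.3,0,-4,-32,0,7.3,0,-4,-32,0,7.3,0,-4,-32,0,7.3,0,-4,-32,0,7.3,0,-4,-32,0,7.3,0,-4,-32,0,7.3,0,-4,-32,0,7.3,0,-4,-32,0,7.3,0,-4,-25,0,7.3]

```text
time: 15.25
tcp_pos: [594.1, -159.1, 224.2]
ee_rot: [[0.392, 0.92, -0.003], [0.92, -0.392, 0.001], [-0.0, -0.003, -1.0]]
ft_force: [-0.3, 0.2, -0.2]
finger_gap: 0.231
finger_force: 30.0
```

Run:
```python
from h import *
c=cap('wrist','w9.png');s=ctrl.observe();p=s['tcp_pos'];R=np.array(s['ee_rot']);print(s['time'],p,np.degrees(np.arctan2(R[1,1],R[0,1])),s['ft_force'],s['finger_gap'],s['finger_force'])
print('coaster pred',px(c,[597.3,-154,32]), 'pawn top pred',px(c,np.array(p)+[0,0,16]))
im=c['color'];hsv=cv2.cvtColor(im,cv2.COLOR_BGR2HSV)
m=((hsv[...,1]>80)&(hsv[...,0]>5)&(hsv[...,0]<25)&(hsv[...,2]>110)).astype(np.uint8)
n,l,st,ce=cv2.connectedComponentsWithStats(m)
for i in range(1,n):
    if st[i,4]>400: print(st[i],ce[i].round(1))
```

```text
15.3 [ 593.55781984 -161.7766805   224.10029244] -22.911903125828616 [-0.23893905 -1.72505658  0.19682822] 0.23308752403875452 29.99968222808093
coaster pred [[326.74792097 208.58756051]] pawn top pred [[327.85715328 352.59290446]]
[    0     0   291   375 84570] [117.3 177.9]
[  357     0   283   375 75938] [523.5 177.4]
[ 286  167   78   78 4708] [324.6 205.5]
[294 353  59  22 683] [323.2 367.7]
[   0  420  107   60 5666] [ 52.3 448.3]
[ 277  420   93   54 4605] [323.3 447. ]
[ 542  420   98   60 4955] [588.4 446.9]
```

Emit:
arm_command:
  plan: [0,1,1,-25,0,0,0,0,-35,0,0,0,0,-35,0,0,0,0,-30,0,0,0,0,-18,0,0,0,0,-9,0,0,0,0,-4,0,0,0,0,0,0,0,0,0,0,0,0,0,0,0,0]

```text
time: 16.55
tcp_pos: [596.3, -157.0, 71.0]
ee_rot: [[0.395, 0.919, 0.001], [0.919, -0.395, -0.0], [0.0, 0.001, -1.0]]
ft_force: [0.5, 0.5, 0.3]
finger_gap: 0.224
finger_force: 30.0
```

Foot is about 7 mm above the coaster; lower in small steps.

Emit:
arm_command:
  plan: [0,0,0,-3,0,0,0,0,-2,0,0,0,0,-1,0,0,0,0,0,0,0,0,0,0,0]

```text
time: 17.18
tcp_pos: [595.9, -156.8, 64.1]
ee_rot: [[0.395, 0.919, -0.0], [0.919, -0.395, 0.0], [0.0, -0.0, -1.0]]
ft_force: [-0.3, 0.4, -0.3]
finger_gap: 0.229
finger_force: 30.0
```

Emit:
arm_command:
  plan: [0,0,0,-1,0,0,0,0,0,0,0,0,0,0,0]

```text
time: 17.55
tcp_pos: [596.1, -156.9, 63.8]
ee_rot: [[0.395, 0.919, 0.001], [0.919, -0.395, -0.0], [0.0, 0.001, -1.0]]
ft_force: [-1.9, 0.5, 6.5]
finger_gap: 0.225
finger_force: 30.0
```

Emit:
arm_command:
  plan: [0,0,0,0.5,0,0.45,0,0,0,0,0.45,0,0,0,0,0.45,0,0,0,0,0.45,0,0,20,0,0.45,0,0,40,0,0.45,0,0,50,0,0.45,0,0,40,0,0.45,0,0,0,0,0.45,0,0,0,0]

```text
time: 18.8
tcp_pos: [595.8, -156.9, 213.8]
ee_rot: [[0.395, 0.919, 0.0], [0.919, -0.395, -0.0], [0.0, 0.0, -1.0]]
ft_force: [1.0, -0.4, -0.3]
finger_gap: 0.45
finger_force: 0.0
```

Run:
```python
from h import *
c=cap('wrist','w10.png');d=cap('side','side10.png');e=cap('scene','scene10.png');s=ctrl.observe();print(s['time'],s['tcp_pos'],s['ft_force'],s['finger_force'])
def blob(c,name,roi):
    im=c['color'].astype(int);u0,v0,u1,v1=roi;m=(im[v0:v1,u0:u1].max(2)<75).astype(np.uint8)
    n,l,st,ce=cv2.connectedComponentsWithStats(m)
    for i in range(1,n):
        if st[i,4]>25: print(name,st[i]+[u0,v0,0,0,0],(ce[i]+[u0,v0]).round(1))
P=np.array([[595.5,-157,32],[595.5,-157,80]])
for n,q in (('wrist',c),('side',d),('scene',e)):
    a=px(q,P);print(n,'pred foot/top',a.round(1).tolist()); u,v=a.mean(0).astype(int); blob(q,n,(max(u-60,0),max(v-60,0),u+60,v+60) if n=='wrist' else (u-22,v-28,u+22,v+25))
# lid and knife
print('lip col',e['color'][255:300:3,354].max(1)); im=d['color'].astype(int)
ys,xs=np.where((im[...,2]>110)&(im[...,1]<60)&(im[...,0]<60));print('red side',xs.min(),xs.max(),ys.min(),ys.max(),len(xs))
g=cv2.imread('pics/side6.png').astype(int);ys,xs=np.where((g[...,2]>110)&(g[...,1]<60)&(g[...,0]<60));print('red side before',xs.min(),xs.max(),ys.min(),ys.max(),len(xs))
```

```text
18.95 [ 595.31866271 -156.69316688  211.78254713] [ 0.20391859 -0.25363562 -1.33018969] 0.0
wrist pred foot/top [[324.5, 218.9], [324.7, 234.4]]
wrist [ 307  206   34   43 1137] [323.3 226.6]
side pred foot/top [[428.8, 296.6], [431.0, 279.4]]
side [423 279  13  23 230] [429.8 290.5]
scene pred foot/top [[173.7, 296.4], [167.4, 279.0]]
scene [160 277  19  25 314] [169.  289.2]
lip col [120  92  65  66  59  39  68  82  84  57  73  49  47  45  46]
red side 224 438 174 298 451
red side before 147 437 174 298 720
```

Run:
```python
from h import *
for n in ('scene6','scene10','side6','side8','side10'):
    g=cv2.imread(f'pics/{n}.png').astype(int);m=((g[...,2]>80)&(g[...,1]<60)&(g[...,0]<60)).astype(np.uint8)
    k,l,st,ce=cv2.connectedComponentsWithStats(m);print(n,[(st[i].tolist(),ce[i].round().tolist()) for i in range(1,k) if st[i,4]>60])
for n in ('scene','side'):
    c=ctrl.capture(n);print(n,px(c,[[325,185,9],[415,175,9],[379,179,9]]).round().tolist())
s=ctrl.observe();print(s['joint_velocities'],s['tcp_pos'])
```

```text
scene6 [([349, 204, 6, 28, 150], [352.0, 218.0]), ([195, 340, 8, 21, 71], [199.0, 350.0]), ([338, 389, 24, 91, 1654], [349.0, 435.0])]
scene10 [([349, 204, 6, 27, 143], [352.0, 218.0]), ([195, 340, 8, 21, 69], [199.0, 350.0]), ([338, 389, 24, 91, 1651], [349.0, 435.0])]
side6 [([542, 163, 20, 13, 63], [552.0, 169.0]), ([387, 166, 29, 44, 411], [401.0, 186.0]), ([242, 197, 33, 40, 406], [255.0, 216.0]), ([551, 247, 44, 22, 432], [572.0, 259.0]), ([393, 255, 10, 19, 75], [398.0, 265.0]), ([548, 263, 22, 31, 330], [557.0, 277.0]), ([224, 274, 36, 25, 343], [242.0, 286.0]), ([627, 368, 13, 32, 185], [634.0, 383.0])]
side8 [([386, 174, 30, 40, 410], [401.0, 187.0]), ([344, 205, 24, 20, 156], [355.0, 215.0]), ([334, 215, 7, 21, 115], [337.0, 225.0]), ([551, 247, 43, 22, 435], [571.0, 259.0]), ([393, 255, 11, 19, 77], [398.0, 265.0]), ([548, 262, 23, 32, 347], [559.0, 278.0]), ([224, 274, 36, 25, 345], [242.0, 286.0]), ([627, 373, 13, 27, 138], [634.0, 384.0])]
side10 [([419, 153, 43, 37, 475], [442.0, 175.0]), ([398, 174, 19, 7, 72], [408.0, 178.0]), ([449, 201, 10, 32, 105], [453.0, 215.0]), ([427, 212, 6, 28, 97], [429.0, 224.0]), ([551, 247, 40, 22, 393], [570.0, 259.0]), ([394, 256, 9, 19, 81], [399.0, 266.0]), ([548, 260, 23, 34, 329], [560.0, 279.0]), ([224, 274, 36, 25, 346], [242.0, 286.0]), ([627, 373, 12, 25, 63], [632.0, 385.0])]
scene [[352.0, 206.0], [351.0, 234.0], [352.0, 222.0]]
side [[227.0, 295.0], [260.0, 277.0], [247.0, 284.0]]
[-0.00076301 -0.00322303 -0.005638    0.00012894 -0.00069012 -0.00051325] [ 595.47530562 -156.73310344  212.12714645]
```

Knife unmoved and flat, pawn standing on the coaster, lid open; handing in.

```bash
python3 -c "
from cell import ctrl
print(ctrl.close_job())"
```

```text
the job is handed in; nothing more can be done
None
```

I've handed the job in: in the last images the black pawn stands upright on the coaster, about 3 mm off centre, the lid is open at about 1.72 rad and the knife lies flat on the table. No verdict came back.

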